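# Load the gassing station and hold its guarded purge lever open

### The job

Put the blue-capped culture tube upright into the blue cup of the gassing station and the orange-capped tube upright into the orange cup, setting them down rather than dropping them. Only then flip the red safety catch all the way over to its other side, and after that pull the yellow lever bar all the way forward (towards the front of the station, the robot's side) and keep holding it there with the fingers: it springs back when released, so finish while still holding it. Leave the green-capped tube, the dish and the tip box where they are.

Things in the scene. Friction and masses are not known exactly. Their poses are not given: they have to be found in the camera images.
- station: gassing station, fixed on the bench: an aluminium deck 160 (x) x 340 (y) x 10 mm; the cups stand on its right part (local y -50 and -130 mm) and a white valve housing 110 x 90 mm, top 70 mm above the bench, stands on its left part (centre at local y +110 mm). Origin: centre of the deck's underside on the bench; x points away from the robot (the front of the station is -x), y to the left, z up; it may be turned by up to 0.2 rad
- tube_blue: closed culture tube standing upright: clear-grey straight body 28 mm diameter, blue screw cap 30 mm diameter and 22 mm tall on top (from 48 to 70 mm above the underside), 70 mm tall in all, about 40 g. Origin: centre of the underside, z up along the tube
- tube_orange: closed culture tube standing upright: clear-grey straight body 28 mm diameter, orange screw cap 30 mm diameter and 22 mm tall on top (from 48 to 70 mm above the underside), 70 mm tall in all, about 40 g. Origin: centre of the underside, z up along the tube
- tube_green: bystander, same as the other tubes, with a green cap: leave it. Origin: centre of the underside
- cup_blue: blue plastic holder, a round open cup fixed on the station's deck: outer diameter 52 mm, inner diameter 44 mm, rim 34 mm above its underside, inner floor 4 mm above its underside. Origin: centre of its underside (10 mm above the bench). The two cups may stand in either order, 80 mm apart
- cup_orange: orange plastic holder, a round open cup fixed on the station's deck: outer diameter 52 mm, inner diameter 44 mm, rim 34 mm above its underside, inner floor 4 mm above its underside. Origin: centre of its underside (10 mm above the bench). The two cups may stand in either order, 80 mm apart
- cup_blue_in (a point): centre of the blue cup's inner floor, 14 mm above the bench
- cup_orange_in (a point): centre of the orange cup's inner floor, 14 mm above the bench
- catch (a joint): red safety catch, a hinge about the station's x axis. 0 = fully on: the arm leans 0.8 rad from vertical to the left (+y of the station), across the lever and just in front of it, and truly blocks it. Grows as the arm swings up and over to the right (-y); 1.6 = fully off, leaning 0.8 rad to the right. Starts between 0 and 0.2. No spring: friction (about 1 N at the tab) keeps it where it is left
- catch_tab (a point): point on the finger tab of the catch: a red round peg 16 mm in diameter and 58 mm long, parallel to the station's x axis, at the end of the catch's arm, 80 mm from the catch's pivot, sticking out towards the front. The point is the middle of the peg's axis; the peg reaches 29 mm from it to the front (-x of the station; free, can be pushed sideways there) and 29 mm to the back, where the arm joins it
- catch_pivot (a point): pivot of the catch, 75 mm above the bench, at the right edge of the housing's lever slot
- lever (a joint): purge lever, a hinge about the station's y axis. 0 = at rest, leaning 0.35 rad backwards (+x of the station) from vertical; grows as the bar is pulled forward (-x), 0.8 = front stop, leaning 0.45 rad forward. A spring pulls it back to 0: about 2 N at the bar at rest, 5.5 N at the stop
- pull_bar (a point): centre of the lever's yellow round cross bar, 16 mm in diameter, 70 mm long, parallel to the station's y axis, 130 mm from the lever's pivot, about 172 mm above the bench at rest. The lever's 12 mm steel shaft joins it from below at its middle
- lever_pivot (a point): pivot of the lever, 50 mm above the bench, inside the housing
- dish: bystander, a closed flat culture dish 90 mm in diameter, 15 mm tall: leave it. Origin: centre of the underside
- tip_box: bystander, a box of pipette tips 120 x 80 x 56 mm, long side along its x: leave it. Origin: centre of the underside

How it is judged:
By the outcome, as a careful person would: the job done as asked, in the order asked, and still so for the second after the job is handed in, while the arm keeps its last pose, push and grip.
It also fails if it takes over 72 s, if anything falls off the work surface, if the arm or the gripper's body presses on something with over 40 N, if the wrist force passes 120 N, or if a joint passes its speed limit or range.

### The arm

A 6-joint arm with a two-finger parallel gripper is mounted at the origin on the work surface. World frame = base frame: x ahead of the robot, y to its left, z up, the work surface at z = 0. Lengths are in m, angles in rad, forces in N, time in s.
With the tool pointing down it reaches from about 0.25 to 0.775 m from the base axis. Payload 4 kg.
Tool frame: the origin (TCP) lies midway between the tips of the shut fingers; the grasp point (between the pads) lies 19 mm behind it; y points along the fingers, x is the direction in which the jaws open and shut, and the axes are right-handed (so a half turn about y gives the same grasp; the last joint's range is limited). The gripper opens to 94 mm and grips with 3 to 60 N. Pads are 16 mm wide; open, the fingers measure 119 mm over their backs; the gripper's body (75 mm by 177 mm) begins 78 mm behind the grasp point.
Start: joints at [-1.284, 0.087, 1.371, -0, 1.684, -0.103], TCP at [0.209, -0.509, 0.206] pointing down, gripper open.
Joint ranges: [-3.1, 3.1], [-0.76, 2.03], [0.27, 2.55], [-1.08, 4.22], [0.17, 2.65], [-2.57, 2.57]. Speed limits (rad/s): [2.79, 2.79, 3.14, 3.14, 3.14, 3.14].

### API

Orientations are given as [roll, pitch, yaw] about the fixed x, y, z axes, in that order (R = Rz(yaw) Ry(pitch) Rx(roll)).
In Python, from bench import robot, snapshot, camera_info, ticket gives the robot as it stands.
- The arm moves only by the shell command python3 -m creep 'ROWS'. ROWS is JSON, a list of rows, each an object with "slide": the shift along the tool's x, y, z in mm, a list of three; "roll": the turn about the tool's y in degrees; "grip": the closure, from 0 (fully open) to 1 (shut). In form: [{"slide": [x, y, z], "roll": roll, "grip": grip}, ...]. A call has 1 to 20 rows; each row is the pose to reach, as a shift and turn from the pose commanded when the call began, along the tool's axes at that moment; what a row does not reach only later rows make up. A row lasts 1/12 s, in which the tool goes at most 41.7 mm and 7.16 degrees, less where a joint would pass 70% of its speed; a pose out of reach is approached as far as the arm can. A call with a gripper value outside its range is refused whole. The fingers move at their own pace and stop on an object; the grip force is fixed at half the most. Time passes only in rows, so rows that repeat a pose let the fingers close. It gives the time, the measured TCP pose, the force and the opening at its end, in the units of the state.
- robot.get_obs(): the state, without advancing time (a new reading comes with each control period).
- snapshot(name): name is "scene" or "top" or "wrist"; returns the picture (420x560x3 uint8, red, green, blue); there is no depth.
- camera_info(name): a dict with "fx", "fy", "cx", "cy" (pixels), "cam_to_world" (4x4, takes a point from camera to world coordinates). Camera axes: x right, y down, z forward; pixel columns grow to the right and rows downward; lengths in m; the calibration is good to about 2 mm. A picture is of the moment at which its call begins: read the wrist's pose just before it. camera_info takes no time and is no camera call; for the wrist camera it gives the pose at the moment of the call.
- ticket.close_job(): hands the job in, once; it reports no verdict.
The state is a dict: "time": time; "joint_positions": joint angles; "qvel": joint speeds; "joint_torque": joint torques, N m; "tool_pos": TCP position; "ee_rot": TCP orientation; "wrist_force": force on the tool from outside, world axes, zero at the start; "wrist_torque": the same for the moment, N m; "width": finger opening in m.
Only numpy, scipy, OpenCV 4.12 (cv2) and the standard library are available. Lean on these libraries where they do the work, as an engineer would, in place of code of your own. Each camera call takes 0.05 s, during which the arm holds its last target.

## Working session

There is one attempt and no reset: what is moved stays moved. The work goes in short steps, Python scripts to look and compute and a shell command to move; the robot and the scene stay as the last step left them, time stands still between calls to the robot, and variables do not carry over. Pictures are saved under pics/ and viewed, and the job is handed in when it is done.

```bash
mkdir -p pics; ls; python3 - <<'E'
from bench import robot,snapshot,camera_info
import cv2,numpy as np
o=robot.get_obs(); print({k:np.round(v,3).tolist() for k,v in o.items()})
for n in ("scene","top"):
    cv2.imwrite(f"pics/{n}0.png",snapshot(n)[:,:,::-1]); c=camera_info(n); print(n,c["fx"],c["fy"],c["cx"],c["cy"],np.round(c["cam_to_world"],4).tolist())
E
```

```text
pics
{'time': 0.0, 'joint_positions': [-1.284, 0.088, 1.372, -0.0, 1.684, -0.103], 'qvel': [0.0, -0.0, -0.0, -0.001, 0.001, 0.001], 'joint_torque': [-0.0, -34.018, -30.242, 0.072, 0.033, -0.0], 'tool_pos': [0.209, -0.508, 0.204], 'ee_rot': [-1.571, 0.002, -1.181], 'wrist_force': [0.57, -0.732, -0.212], 'wrist_torque': [0.011, -0.032, -0.027], 'width': 0.094}
scene 410.657203501769 410.657203501769 279.87558024441506 219.14411876853467 [[-0.6523, 0.6565, -0.3789, 0.9029], [0.7579, 0.5591, -0.3361, 0.3193], [-0.0088, -0.5064, -0.8622, 0.9953], [0.0, 0.0, 0.0, 1.0]]
top 404.12830045028335 404.12830045028335 284.4476101849528 212.61000232584843 [[0.0066, -0.9876, 0.1566, 0.3353], [-1.0, -0.0068, -0.0003, -0.0248], [0.0013, -0.1566, -0.9877, 1.2411], [0.0, 0.0, 0.0, 1.0]]
```

View pics/scene0.png

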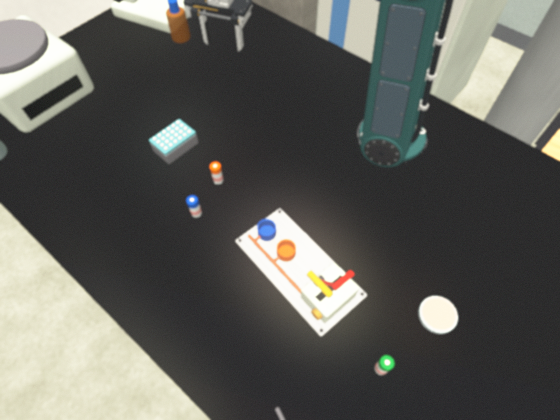

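View pics/top0.png

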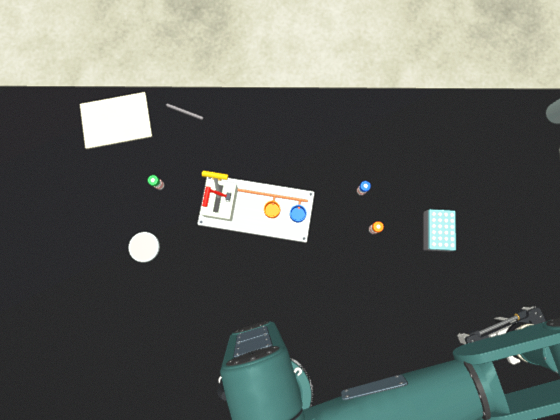

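The top view shows the blue cap at about (365,187), orange cap (377,227), orange cup (272,209), blue cup (298,213), lever bar (214,175), and the catch's red peg near (206,197). I'll zoom in for detail.

```bash
cat > h.py <<'E'
import cv2,numpy as np
from bench import robot,snapshot,camera_info
def ray(c,u,v):
    T=np.array(c["cam_to_world"]); d=T[:3,:3]@np.array([(u-c["cx"])/c["fx"],(v-c["cy"])/c["fy"],1]); return T[:3,3],d/np.linalg.norm(d)
def atz(c,u,v,z):
    p,d=ray(c,u,v); return p+d*(z-p[2])/d[2]
def proj(c,P):
    T=np.array(c["cam_to_world"]); q=T[:3,:3].T@(np.array(P)-T[:3,3]); return np.array([c["fx"]*q[0]/q[2]+c["cx"],c["fy"]*q[1]/q[2]+c["cy"]])
def tri(a,b):
    A=np.zeros((3,3));B=np.zeros(3)
    for p,d in (a,b):
        M=np.eye(3)-np.outer(d,d);A+=M;B+=M@p
    X=np.linalg.solve(A,B); return X,[np.linalg.norm((np.eye(3)-np.outer(d,d))@(X-p)) for p,d in (a,b)]
def blobs(img,name):
    H=cv2.cvtColor(img,cv2.COLOR_RGB2HSV); h,s,v=[H[:,:,i].astype(int) for i in range(3)]
    R={"blue":(105,125),"orange":(6,16),"red":(176,3),"yellow":(20,32),"green":(50,75)}[name]
    m=((h>=R[0])&(h<=R[1])) if R[0]<R[1] else ((h>=R[0])|(h<=R[1]))
    m=(m&(s>130)&(v>90)).astype(np.uint8)
    n,l,st,ce=cv2.connectedComponentsWithStats(m)
    return [(st[i].tolist(),np.round(ce[i],1).tolist()) for i in range(1,n) if st[i][4]>8]
E
python3 - <<'E'
from h import *
for n,(x,y,w,h) in {"scene":(150,140,230,200),"top":(190,160,130,90)}.items():
    im=cv2.imread(f"pics/{n}0.png"); k=min(800//w,600//h)
    cv2.imwrite(f"pics/{n}0z.png",cv2.resize(im[y:y+h,x:x+w],None,fx=k,fy=k,interpolation=cv2.INTER_CUBIC)); print(k)
    for c in("blue","orange","red","yellow","green"):print(n,c,blobs(im[:,:,::-1].copy(),c))
E
```

```text
3
scene blue [([168, 0, 10, 12, 87], [173.1, 5.2]), ([185, 194, 14, 13, 114], [191.9, 200.7]), ([258, 219, 17, 19, 241], [265.9, 228.0])]
scene orange [([167, 9, 22, 34, 499], [178.4, 26.6]), ([209, 160, 13, 14, 109], [215.1, 167.1]), ([278, 240, 17, 21, 189], [285.9, 249.2])]
scene red [([327, 270, 28, 19, 168], [342.1, 279.1])]
scene yellow [([308, 272, 24, 25, 194], [320.4, 284.3]), ([313, 310, 8, 8, 33], [316.6, 313.4])]
scene green [([379, 355, 16, 16, 151], [386.7, 362.3])]
6
top blue [([360, 180, 11, 12, 59], [365.3, 185.6]), ([290, 205, 16, 17, 76], [298.0, 212.9])]
top orange [([238, 190, 69, 13, 97], [272.6, 195.5]), ([264, 201, 15, 8, 39], [270.6, 203.7]), ([265, 214, 14, 4, 16], [271.9, 215.9]), ([372, 221, 12, 12, 47], [377.0, 226.9])]
top red [([202, 187, 25, 20, 135], [209.9, 195.0])]
top yellow [([201, 170, 28, 10, 170], [214.0, 174.6]), ([264, 204, 16, 13, 146], [271.8, 209.9]), ([374, 222, 9, 9, 50], [378.0, 226.0]), ([515, 314, 5, 6, 10], [517.5, 316.2])]
top green [([147, 175, 12, 11, 77], [153.1, 180.0])]
```

View pics/scene0z.png

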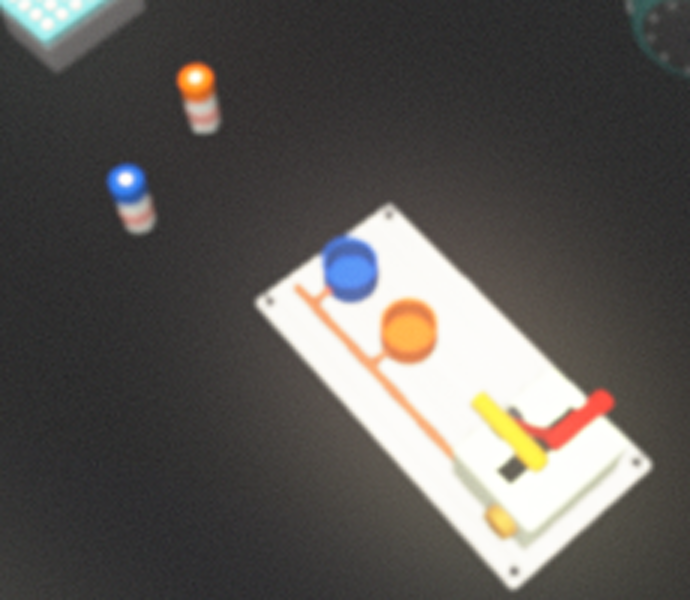

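View pics/top0z.png

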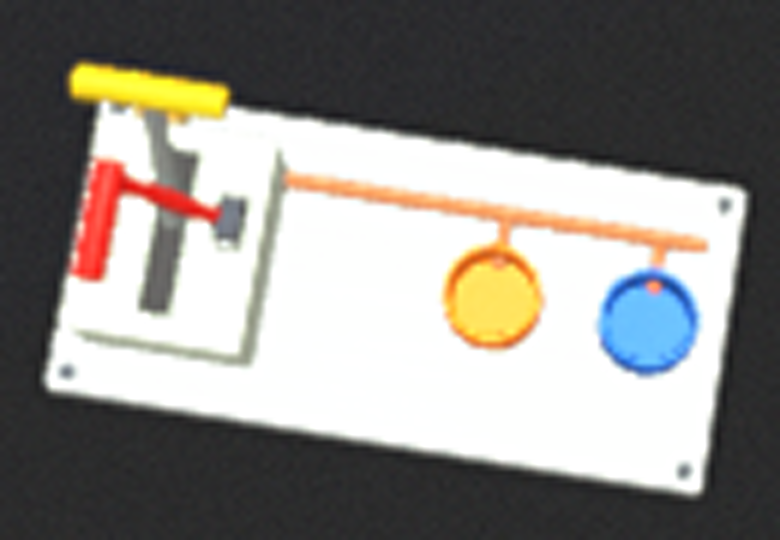

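```bash
cat >> h.py <<'E'
from scipy.optimize import least_squares
E
python3 - <<'E'
from h import *
ct,cs=camera_info("top"),camera_info("scene")
f=lambda p,k,o:np.array(p)/k+np.array(o)-0.5+0.5/k
FR,BR,BL,FL=[(-.08,-.17,.01),(.08,-.17,.01),(.08,.17,.01),(-.08,.17,.01)]
T=lambda u,v:f((u,v),6,(190,160));S=lambda u,v:f((u,v),3,(150,140))
obs=[(ct,BR,T(748,188)),(ct,FR,T(702,493)),(ct,FL,T(47,387)),(cs,FR,S(390,204)),(cs,BR,S(257,301)),(cs,BL,S(513,590)),(cs,FL,S(652,464)),
(ct,(0,-.05,.044),T(493,297)),(ct,(0,-.13,.044),T(648,322))]
def W(p,q):
    c,s=np.cos(p[2]),np.sin(p[2]);return np.array([p[0]+c*q[0]-s*q[1],p[1]+s*q[0]+c*q[1],q[2]])
r=lambda p,ob:np.concatenate([proj(c,W(p,q))-u for c,q,u in ob])
for nm,ob in(("all",obs),("top",[o for o in obs if o[0] is ct]),("scene",[o for o in obs if o[0] is cs])):
    s=least_squares(r,[.5,0,0],args=(ob,));print(nm,np.round(s.x,4),np.round(s.fun,1))
    p=s.x
p=least_squares(r,[.5,0,0],args=(obs,)).x
np.save("st.npy",p)
for n,q in {"orange":(0,-.05,.044),"blue":(0,-.13,.044)}.items():print("cup",n,W(p,q).round(4))
im=cv2.imread("pics/top0.png")
# caps
b={"blue":((365.3,186.5),(192.3,201)),"orange":((377.2,226.9),(215.3,167.2)),"green":((153.1,180),(386.7,362.3))}
for n,(t,s) in b.items():
    print(n,tri(ray(ct,*t),ray(cs,*s)),atz(ct,*t,.062),atz(cs,*s,.062))
print("bar",tri(ray(ct,214,174.6),ray(cs,320.4,284.3)))
E
```

```text
all [ 0.5457  0.0638 -0.1566] [-0.3  0.4 -0.5  0.2 -0.8 -0.1 -0.1 -0.7 -0.9 -0.4 -0.1 -0.6  0.2 -0.2
 -0.5 -0.8  0.  -0.7]
top [ 0.545   0.0627 -0.1539] [ 0.1  0.5 -0.1  0.4 -0.4  0.3 -0.1 -0.6  0.4 -0.5]
scene [ 0.5463  0.065  -0.1576] [ 0.1 -0.4 -0.7 -0.1  0.1 -0.   0.4  0.3]
cup orange [0.5379 0.0144 0.044 ]
cup blue [ 0.5254 -0.0646  0.044 ]
blue (array([ 0.60289006, -0.26582817,  0.05839776]), [np.float64(0.0010871697582704274), np.float64(0.0010871697582703487)]) [ 0.60277642 -0.26598232  0.062     ] [ 0.60351326 -0.26256043  0.062     ]
orange (array([ 0.48151753, -0.29799384,  0.06068591]), [np.float64(0.0003269563989977784), np.float64(0.00032695639899784154)]) [ 0.48155379 -0.29796221  0.062     ] [ 0.48195823 -0.29681831  0.062     ]
green (array([0.61737007, 0.36852919, 0.064141  ]), [np.float64(0.000922268008606647), np.float64(0.0009222680086064692)]) [0.61825566 0.3683793  0.062     ] [0.61624765 0.36946051 0.062     ]
bar (array([0.60752917, 0.16788947, 0.17219738]), [np.float64(0.0009598364711268744), np.float64(0.0009598364711269491)])
```

```bash
python3 - <<'E'
from h import *
ct,cs=camera_info("top"),camera_info("scene")
f=lambda p,k,o:np.array(p)/k+np.array(o)-0.5+0.5/k
T=lambda u,v:ray(ct,*f((u,v),6,(190,160)));S=lambda u,v:ray(cs,*f((u,v),3,(150,140)))
p=np.load("st.npy")
def L(X):
    c,s=np.cos(p[2]),np.sin(p[2]);d=X[:2]-p[:2];return np.round([c*d[0]+s*d[1],-s*d[0]+c*d[1],X[2]],4)
for n,a,b in(("pegfront",(88,276),(606,399)),("pegback",(109,165),(552,437)),("barL",(76,80),(540,460)),("barR",(223,100),(481,402))):
    X,e=tri(T(*a),S(*b));print(n,X.round(4),L(X),np.round(e,4))
X,_=tri(ray(ct,214,174.6),ray(cs,320.4,284.3));print("bar",L(X))
print("pivot blk",L(atz(ct,*f((230,218),6,(190,160)),.08)))
def P2(o): 
    R=o
o=robot.get_obs();y=o["ee_rot"][2]; 
# moves for yaw -0.156
for n,X in {"blue":(.603,-.265),"orange":(.4816,-.2975)}.items():
    d=np.array(X)-o["tool_pos"][:2]; print(n,"slide x,z mm",1000*(d@[np.cos(y),np.sin(y)]),1000*(d@[-np.sin(y),np.cos(y)]),"roll",-np.degrees(-.156-y))
print(o["tool_pos"],o["ee_rot"])
E
```

```text
pegfront [0.5279 0.198  0.1382] [-0.0385  0.1297  0.1382] [0.0009 0.0009]
pegback [0.5797 0.1877 0.1443] [0.0143 0.1276 0.1443] [0.0006 0.0006]
barL [0.6114 0.1971 0.1782] [0.0441 0.1419 0.1782] [0.0009 0.0009]
barR [0.6029 0.1345 0.1705] [0.0455 0.0787 0.1705] [0.0022 0.0022]
bar [0.0448 0.1124 0.1722]
pivot blk [0.0097 0.0794 0.08  ]
blue slide x,z mm -75.22303113901896 457.01597931060667 roll -58.72639310584224
orange slide x,z mm -91.29684832794926 332.37311990431397 roll -58.72639310584224
[ 0.20885872 -0.50825862  0.20442189] [-1.57061934  0.00201689 -1.18096892]
```

Blue tube first: move above it, aligning the jaws with the station's x axis.

```bash
python3 -m creep '[{"slide":[-75,0,457],"roll":-58.7,"grip":0.2},{"slide":[-75,0,457],"roll":-58.7,"grip":0.2},{"slide":[-75,0,457],"roll":-58.7,"grip":0.2},{"slide":[-75,0,457],"roll":-58.7,"grip":0.2},{"slide":[-75,0,457],"roll":-58.7,"grip":0.2},{"slide":[-75,0,457],"roll":-58.7,"grip":0.2},{"slide":[-75,0,457],"roll":-58.7,"grip":0.2},{"slide":[-75,0,457],"roll":-58.7,"grip":0.2},{"slide":[-75,0,457],"roll":-58.7,"grip":0.2},{"slide":[-75,0,457],"roll":-58.7,"grip":0.2},{"slide":[-75,0,457],"roll":-58.7,"grip":0.2},{"slide":[-75,0,457],"roll":-58.7,"grip":0.2},{"slide":[-75,0,457],"roll":-58.7,"grip":0.2},{"slide":[-75,0,457],"roll":-58.7,"grip":0.2},{"slide":[-75,0,457],"roll":-58.7,"grip":0.2},{"slide":[-75,0,457],"roll":-58.7,"grip":0.2},{"slide":[-75,0,457],"roll":-58.7,"grip":0.2}]'
python3 - <<'E'
from h import *
im=snapshot("wrist");c=camera_info("wrist");cv2.imwrite("pics/w1.png",im[:,:,::-1])
print(blobs(im,"blue"));print(proj(c,(.603,-.265,.07)),robot.get_obs()["joint_positions"])
E
```

```text
time: 1.52
tool_pos: [0.6021, -0.267, 0.2061]
ee_rot: [-1.571, -0.0, -0.159]
wrist_force: [0.0, -0.0, 0.8]
width: 0.0751
[([149, 0, 56, 44, 1874], [177.3, 19.2]), ([264, 174, 28, 29, 409], [276.7, 189.6])]
[278.45482003 190.39278815] [-5.03067800e-01  3.32656006e-01  1.07913890e+00 -1.74297837e-04
  1.72912559e+00 -3.44508322e-01]
```

View pics/w1.png

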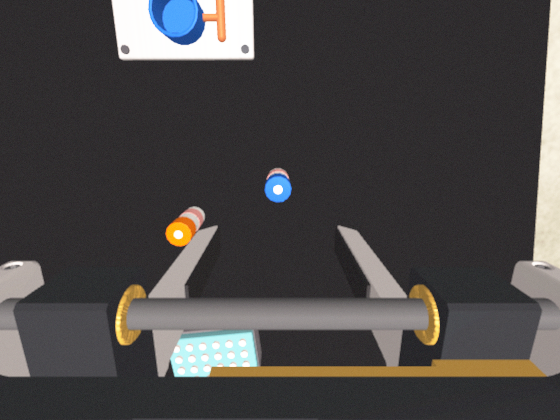

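Wrist view: blue cap at (278,189), predicted (278,190), so the estimate is right. Descending and gripping.

```bash
python3 -m creep '[{"slide":[1,40,2],"roll":0,"grip":0.2},{"slide":[1,80,2],"roll":0,"grip":0.2},{"slide":[1,120,2],"roll":0,"grip":0.2},{"slide":[1,145,2],"roll":0,"grip":0.2},{"slide":[1,160,2],"roll":0,"grip":0.2},{"slide":[1,165,2],"roll":0,"grip":0.2},{"slide":[1,165,2],"roll":0,"grip":0.2},{"slide":[1,165,2],"roll":0,"grip":0.2},{"slide":[1,165,2],"roll":0,"grip":1},{"slide":[1,165,2],"roll":0,"grip":1},{"slide":[1,165,2],"roll":0,"grip":1},{"slide":[1,165,2],"roll":0,"grip":1},{"slide":[1,165,2],"roll":0,"grip":1},{"slide":[1,165,2],"roll":0,"grip":1},{"slide":[1,165,2],"roll":0,"grip":1},{"slide":[1,165,2],"roll":0,"grip":1}]'
```

```text
time: 2.9
tool_pos: [0.6045, -0.2639, 0.0404]
ee_rot: [-1.571, 0.0, -0.156]
wrist_force: [0.6, -0.4, -0.1]
width: 0.0294
```

```bash
python3 -m creep '[{"slide":[0,-20,0],"roll":0,"grip":1},{"slide":[0,-60,0],"roll":0,"grip":1},{"slide":[0,-100,0],"roll":0,"grip":1},{"slide":[-18,-100,31],"roll":0,"grip":1},{"slide":[-36,-100,62],"roll":0,"grip":1},{"slide":[-54,-100,93],"roll":0,"grip":1},{"slide":[-72,-100,124],"roll":0,"grip":1},{"slide":[-90,-100,155],"roll":0,"grip":1},{"slide":[-109,-100,185],"roll":0,"grip":1},{"slide":[-109,-100,185],"roll":0,"grip":1},{"slide":[-109,-100,185],"roll":0,"grip":1},{"slide":[-109,-100,185],"roll":0,"grip":1},{"slide":[-109,-100,185],"roll":0,"grip":1}]'
python3 - <<'E'
from h import *
im=snapshot("wrist");cv2.imwrite("pics/w2.png",im[:,:,::-1])
im=snapshot("scene");cv2.imwrite("pics/s2.png",cv2.resize(im[150:350,180:400,::-1],None,fx=3,fy=3,interpolation=cv2.INTER_CUBIC))
print(robot.get_obs()["tool_pos"])
E
```

```text
time: 3.98
tool_pos: [0.5261, -0.0652, 0.1405]
ee_rot: [-1.571, -0.0, -0.158]
wrist_force: [-0.7, 0.4, -0.6]
width: 0.0294
[ 0.52608057 -0.06537275  0.14026005]
```

View pics/w2.png

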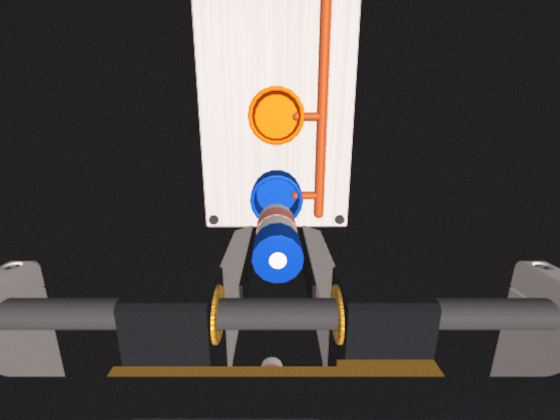

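View pics/s2.png

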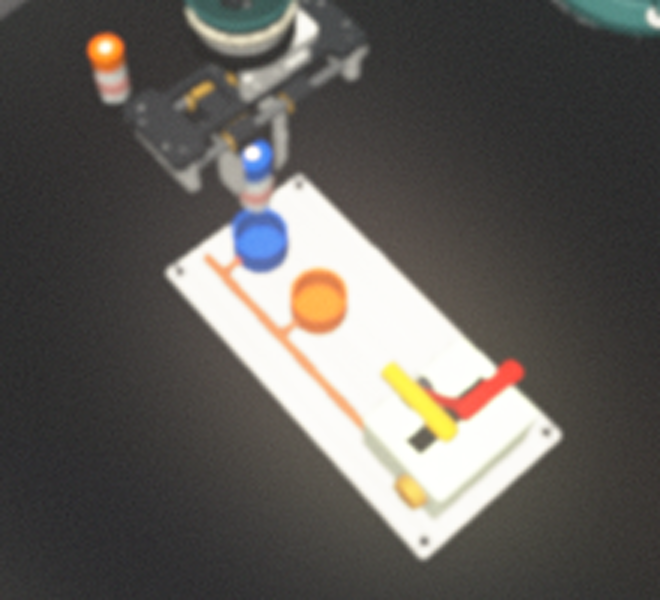

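The tube hangs straight and the cup is below it. A quick check of the cup positions from the wrist view (orange rim centre (276,115), blue hidden partly, centre column 277).

```bash
python3 - <<'E'
from h import *
c=camera_info("wrist")
print(atz(c,276.3,115,.044), proj(c,(.5379,.0144,.044)),proj(c,(.5254,-.0646,.044)),proj(c,(.5254,-.0646,.014)))
E
```

```text
[0.53707362 0.01492863 0.044     ] [277.292658   115.44893602] [277.46121379 200.73807324] [277.41291251 193.60871412]
```

```bash
python3 -m creep '[{"slide":[-1,25,1],"roll":0,"grip":1},{"slide":[-1,50,1],"roll":0,"grip":1},{"slide":[-1,65,1],"roll":0,"grip":1},{"slide":[-1,75,1],"roll":0,"grip":1},{"slide":[-1,80,1],"roll":0,"grip":1},{"slide":[-1,82,1],"roll":0,"grip":1},{"slide":[-1,84,1],"roll":0,"grip":1},{"slide":[-1,85,1],"roll":0,"grip":1},{"slide":[-1,85,1],"roll":0,"grip":1},{"slide":[-1,85,1],"roll":0,"grip":1}]'
python3 -m creep '[{"slide":[0,0.5,0],"roll":0,"grip":1},{"slide":[0,1,0],"roll":0,"grip":1},{"slide":[0,1,0],"roll":0,"grip":1}]'
```

```text
time: 4.92
tool_pos: [0.5255, -0.0632, 0.0564]
ee_rot: [-1.571, -0.002, -0.156]
wrist_force: [-0.1, -0.0, 0.5]
width: 0.0294
time: 5.17
tool_pos: [0.5249, -0.063, 0.0546]
ee_rot: [-1.571, -0.0, -0.156]
wrist_force: [-0.1, 0.3, -1.0]
width: 0.0297
```

```bash
python3 -m creep '[{"slide":[0,0.5,0],"roll":0,"grip":1},{"slide":[0,1,0],"roll":0,"grip":1},{"slide":[0,1,0],"roll":0,"grip":1}]'; python3 - <<'E'
from h import *
im=snapshot("wrist");cv2.imwrite("pics/w3.png",im[:,:,::-1]);print(robot.get_obs()["wrist_force"])
E
```

```text
time: 5.42
tool_pos: [0.525, -0.0631, 0.0543]
ee_rot: [-1.571, -0.001, -0.156]
wrist_force: [-1.5, 0.6, 4.9]
width: 0.0297
[-1.483861    0.29024033  5.16455182]
```

View pics/w3.png

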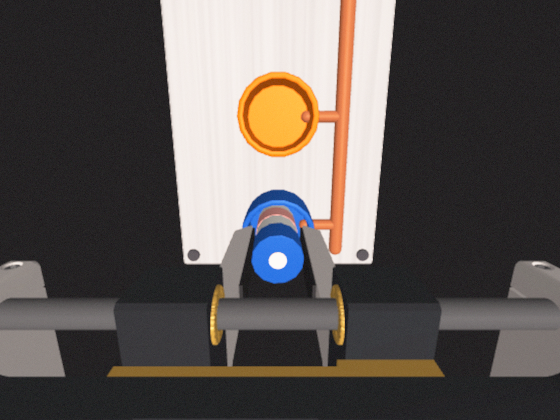

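The tube stands on the floor of the cup (5 N upward). Release, rise, and go to the orange tube.

```bash
python3 -m creep '[{"slide":[0,0,0],"roll":0,"grip":0.4},{"slide":[0,0,0],"roll":0,"grip":0.4},{"slide":[0,0,0],"roll":0,"grip":0.4},{"slide":[0,0,0],"roll":0,"grip":0.4},{"slide":[0,-20,0],"roll":0,"grip":0.4},{"slide":[0,-60,0],"roll":0,"grip":0.4},{"slide":[0,-100,0],"roll":0,"grip":0.4},{"slide":[0,-100,-40],"roll":0,"grip":0.3},{"slide":[0,-100,-80],"roll":0,"grip":0.2},{"slide":[-2,-100,-120],"roll":0,"grip":0.2},{"slide":[-4,-100,-160],"roll":0,"grip":0.2},{"slide":[-6,-100,-200],"roll":0,"grip":0.2},{"slide":[-6,-100,-238],"roll":0,"grip":0.2},{"slide":[-6,-100,-238],"roll":0,"grip":0.2},{"slide":[-6,-100,-238],"roll":0,"grip":0.2},{"slide":[-6,-100,-238],"roll":0,"grip":0.2}]'
python3 - <<'E'
from h import *
c=camera_info("wrist");im=snapshot("wrist");cv2.imwrite("pics/w4.png",im[:,:,::-1]);print(blobs(im,"orange"),proj(c,(.4816,-.2975,.07)),proj(c,(.4816,-.2975,.06)))
im=snapshot("top");cv2.imwrite("pics/t4.png",cv2.resize(im[150:300,190:420,::-1],None,fx=3,fy=3,interpolation=cv2.INTER_CUBIC))
E
```

```text
time: 6.8
tool_pos: [0.4818, -0.2967, 0.153]
ee_rot: [-1.57, 0.001, -0.157]
wrist_force: [-0.3, 1.1, -0.1]
width: 0.0753
[([262, 187, 18, 16, 54], [270.2, 191.5]), ([289, 194, 4, 6, 10], [290.8, 196.1]), ([262, 210, 7, 10, 11], [264.4, 214.8])] [278.35562851 206.06466584] [278.31173692 203.25251511]
```

View pics/w4.png

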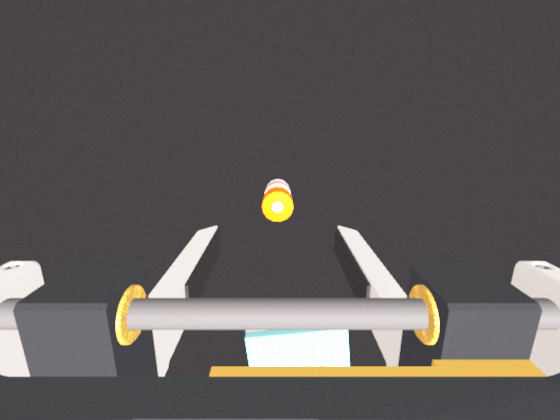

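View pics/t4.png

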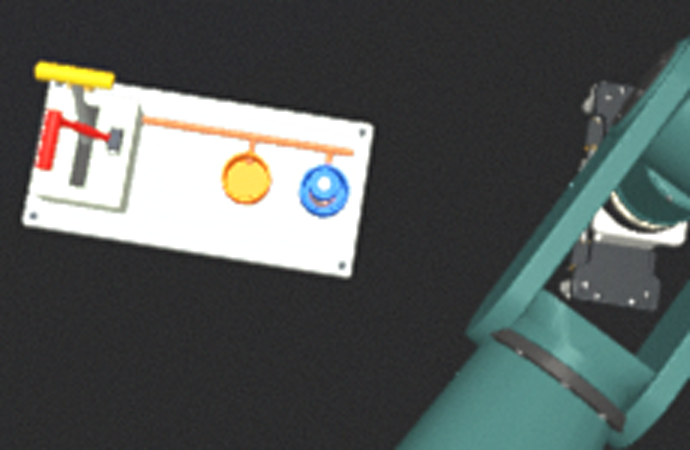

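Blue tube stands upright in its cup (top crop (323,185)); orange cap at (278,206), exactly as predicted. Descend, grip.

```bash
python3 -m creep '[{"slide":[0,40,-1],"roll":0,"grip":0.2},{"slide":[0,75,-1],"roll":0,"grip":0.2},{"slide":[0,100,-1],"roll":0,"grip":0.2},{"slide":[0,110,-1],"roll":0,"grip":0.2},{"slide":[0,112,-1],"roll":0,"grip":0.2},{"slide":[0,112,-1],"roll":0,"grip":0.2},{"slide":[0,112,-1],"roll":0,"grip":1},{"slide":[0,112,-1],"roll":0,"grip":1},{"slide":[0,112,-1],"roll":0,"grip":1},{"slide":[0,112,-1],"roll":0,"grip":1},{"slide":[0,112,-1],"roll":0,"grip":1},{"slide":[0,112,-1],"roll":0,"grip":1},{"slide":[0,112,-1],"roll":0,"grip":1},{"slide":[0,112,-1],"roll":0,"grip":1}]'
```

```text
time: 8.07
tool_pos: [0.4817, -0.2983, 0.0416]
ee_rot: [-1.571, -0.0, -0.157]
wrist_force: [-1.3, 0.5, 0.6]
width: 0.0291
```

```bash
python3 -m creep '[{"slide":[0,-20,0],"roll":0,"grip":1},{"slide":[0,-60,0],"roll":0,"grip":1},{"slide":[0,-100,0],"roll":0,"grip":1},{"slide":[0,-130,0],"roll":0,"grip":1},{"slide":[1,-130,40],"roll":0,"grip":1},{"slide":[2,-130,80],"roll":0,"grip":1},{"slide":[3,-130,120],"roll":0,"grip":1},{"slide":[4,-130,160],"roll":0,"grip":1},{"slide":[5,-130,200],"roll":0,"grip":1},{"slide":[6,-130,240],"roll":0,"grip":1},{"slide":[6,-130,280],"roll":0,"grip":1},{"slide":[6,-130,305],"roll":0,"grip":1},{"slide":[6,-130,318],"roll":0,"grip":1},{"slide":[6,-130,318],"roll":0,"grip":1},{"slide":[6,-130,318],"roll":0,"grip":1},{"slide":[6,-130,318],"roll":0,"grip":1}]'
python3 - <<'E'
from h import *
im=snapshot("wrist");cv2.imwrite("pics/w5.png",im[:,:,::-1])
c=camera_info("wrist");print(proj(c,(.5377,.0147,.044)))
E
```

```text
time: 9.4
tool_pos: [0.537, 0.0135, 0.1713]
ee_rot: [-1.572, 0.0, -0.158]
wrist_force: [-0.8, 0.1, -0.3]
width: 0.0295
[278.54069999 192.53803001]
```

View pics/w5.png

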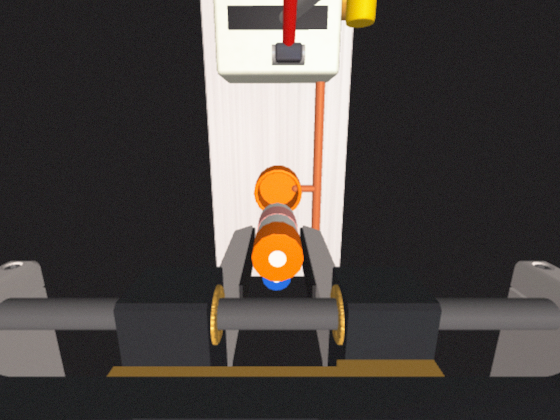

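The orange cup sits at (278,191) as predicted. Lowering to just above its floor, then creeping.

```bash
python3 -m creep '[{"slide":[1,40,1],"roll":0,"grip":1},{"slide":[1,70,1],"roll":0,"grip":1},{"slide":[1,90,1],"roll":0,"grip":1},{"slide":[1,103,1],"roll":0,"grip":1},{"slide":[1,109,1],"roll":0,"grip":1},{"slide":[1,112,1],"roll":0,"grip":1},{"slide":[1,114,1],"roll":0,"grip":1},{"slide":[1,115,1],"roll":0,"grip":1},{"slide":[1,115,1],"roll":0,"grip":1},{"slide":[1,115,1],"roll":0,"grip":1}]'
python3 -m creep '[{"slide":[0,0.5,0],"roll":0,"grip":1},{"slide":[0,1,0],"roll":0,"grip":1},{"slide":[0,1,0],"roll":0,"grip":1}]'
```

```text
time: 10.28
tool_pos: [0.5391, 0.0157, 0.0576]
ee_rot: [-1.571, -0.002, -0.157]
wrist_force: [0.3, -0.5, -0.7]
width: 0.0293
time: 10.53
tool_pos: [0.5384, 0.0159, 0.0557]
ee_rot: [-1.571, -0.0, -0.156]
wrist_force: [0.3, -0.3, -0.1]
width: 0.0292
```

```bash
python3 -m creep '[{"slide":[0,0.5,0],"roll":0,"grip":1},{"slide":[0,1,0],"roll":0,"grip":1},{"slide":[0,1,0],"roll":0,"grip":1}]'
```

```text
time: 10.78
tool_pos: [0.5385, 0.0159, 0.0556]
ee_rot: [-1.571, -0.001, -0.156]
wrist_force: [-2.2, 0.6, 4.0]
width: 0.0293
```

Orange tube is seated (4 N). Release, rise, check.

```bash
python3 -m creep '[{"slide":[0,0,0],"roll":0,"grip":0.4},{"slide":[0,0,0],"roll":0,"grip":0.4},{"slide":[0,0,0],"roll":0,"grip":0.4},{"slide":[0,0,0],"roll":0,"grip":0.4},{"slide":[0,-20,0],"roll":0,"grip":0.4},{"slide":[0,-60,0],"roll":0,"grip":0.4},{"slide":[0,-100,0],"roll":0,"grip":0.4},{"slide":[0,-140,0],"roll":0,"grip":1},{"slide":[-5,-150,40],"roll":0,"grip":1},{"slide":[-10,-150,80],"roll":0,"grip":1},{"slide":[-15,-150,120],"roll":0,"grip":1},{"slide":[-20,-150,160],"roll":0,"grip":1},{"slide":[-25,-150,200],"roll":0,"grip":1},{"slide":[-25,-150,209],"roll":0,"grip":1},{"slide":[-25,-150,209],"roll":0,"grip":1},{"slide":[-25,-150,209],"roll":0,"grip":1}]'
python3 - <<'E'
from h import *
im=snapshot("wrist");cv2.imwrite("pics/w6.png",im[:,:,::-1])
im=snapshot("scene");cv2.imwrite("pics/s6.png",cv2.resize(im[190:340,230:400,::-1],None,fx=4,fy=4,interpolation=cv2.INTER_CUBIC))
im=snapshot("top");cv2.imwrite("pics/t6.png",cv2.resize(im[150:260,190:340,::-1],None,fx=5,fy=5,interpolation=cv2.INTER_CUBIC))
print(robot.get_obs()["tool_pos"])
E
```

```text
time: 12.12
tool_pos: [0.5461, 0.2258, 0.2039]
ee_rot: [-1.572, 0.001, -0.156]
wrist_force: [-0.4, 0.6, -0.3]
width: 0.0018
[0.54645129 0.22434233 0.20445119]
```

View pics/w6.png

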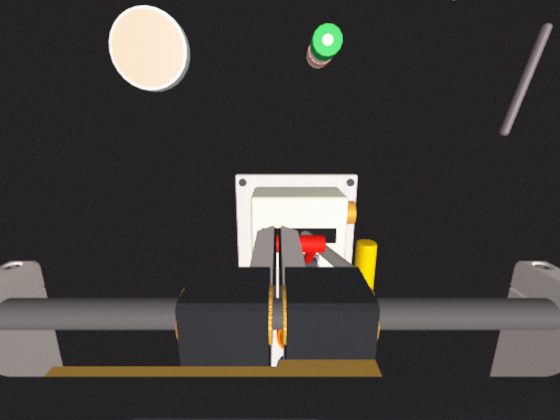

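View pics/s6.png

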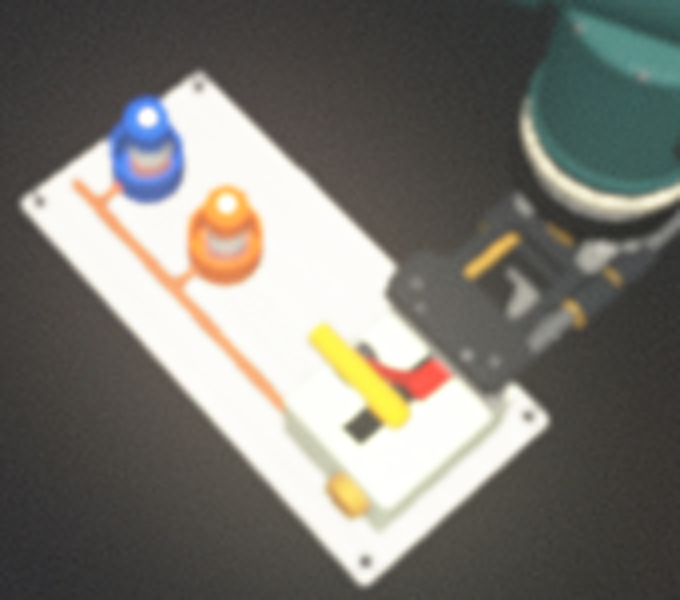

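View pics/t6.png

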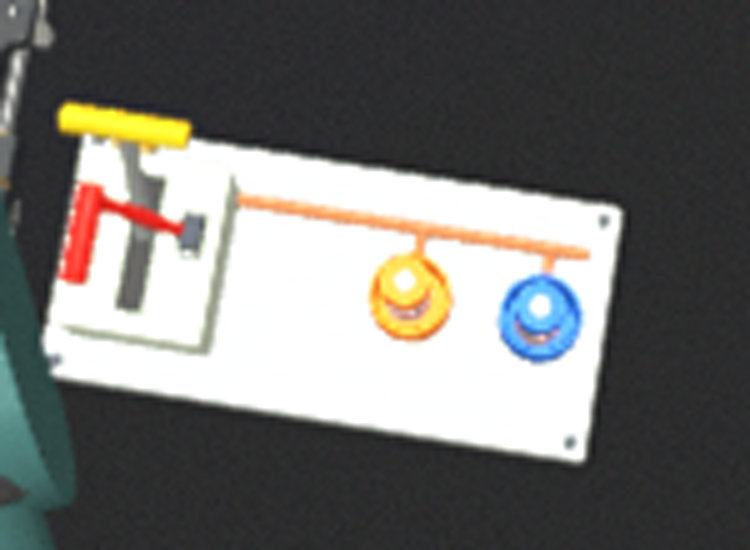

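Both tubes stand upright in their cups. Descend to the left of the catch's peg, with the fingers shut.

```bash
python3 -m creep '[{"slide":[0,30,0],"roll":0,"grip":1},{"slide":[0,60,0],"roll":0,"grip":1},{"slide":[0,85,0],"roll":0,"grip":1},{"slide":[0,94,0],"roll":0,"grip":1},{"slide":[0,94,0],"roll":0,"grip":1},{"slide":[0,94,0],"roll":0,"grip":1}]'
python3 - <<'E'
from h import *
im=snapshot("scene");cv2.imwrite("pics/s7.png",cv2.resize(im[220:340,260:400,::-1],None,fx=5,fy=5,interpolation=cv2.INTER_CUBIC))
im=snapshot("wrist");cv2.imwrite("pics/w7.png",im[:,:,::-1])
E
```

```text
time: 12.77
tool_pos: [0.5466, 0.2253, 0.1111]
ee_rot: [-1.571, -0.0, -0.158]
wrist_force: [0.6, -0.0, 0.9]
width: 0.0003
```

View pics/w7.png

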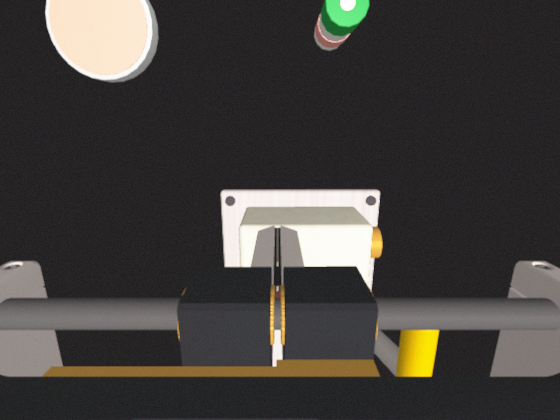

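View pics/s7.png

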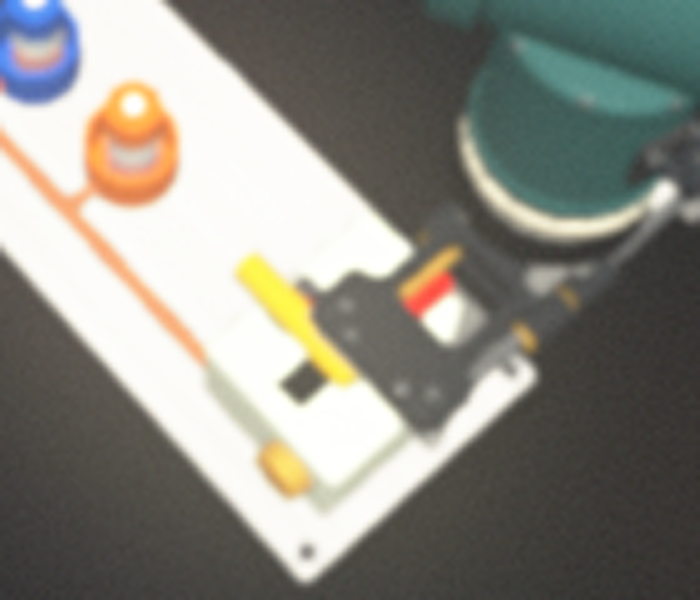

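Fingers are left of the peg (peg visible at (430,290), fingers beside it). Push to the right.

```bash
python3 -m creep '[{"slide":[0,0,-10],"roll":0,"grip":1},{"slide":[0,0,-20],"roll":0,"grip":1},{"slide":[0,0,-28],"roll":0,"grip":1},{"slide":[0,0,-36],"roll":0,"grip":1},{"slide":[0,0,-44],"roll":0,"grip":1},{"slide":[0,0,-52],"roll":0,"grip":1},{"slide":[0,0,-60],"roll":0,"grip":1}]'
python3 -m creep '[{"slide":[0,0,-8],"roll":0,"grip":1},{"slide":[0,0,-16],"roll":0,"grip":1},{"slide":[0,0,-24],"roll":0,"grip":1},{"slide":[0,0,-32],"roll":0,"grip":1},{"slide":[0,0,-40],"roll":0,"grip":1},{"slide":[0,0,-48],"roll":0,"grip":1},{"slide":[0,0,-54],"roll":0,"grip":1}]'
python3 - <<'E'
from h import *
im=snapshot("scene");cv2.imwrite("pics/s8.png",cv2.resize(im[220:340,260:400,::-1],None,fx=5,fy=5,interpolation=cv2.INTER_CUBIC))
E
```

```text
time: 13.45
tool_pos: [0.5364, 0.1656, 0.1101]
ee_rot: [-1.572, 0.001, -0.157]
wrist_force: [0.0, 1.7, 1.5]
width: 0.0007
time: 14.03
tool_pos: [0.5281, 0.113, 0.11]
ee_rot: [-1.57, 0.001, -0.157]
wrist_force: [1.8, 2.1, -2.1]
width: 0.0004
```

View pics/s8.png

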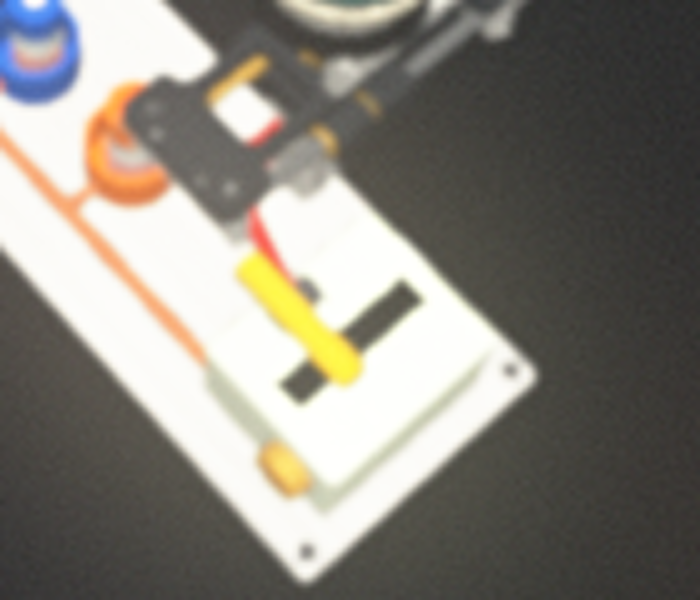

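The catch has swung over to the right; keep pushing gently to its stop.

```bash
python3 -m creep '[{"slide":[0,0,-2],"roll":0,"grip":1},{"slide":[0,0,-4],"roll":0,"grip":1},{"slide":[0,0,-6],"roll":0,"grip":1},{"slide":[0,0,-6],"roll":0,"grip":1}]'
python3 -m creep '[{"slide":[0,0,-1],"roll":0,"grip":1},{"slide":[0,0,-2],"roll":0,"grip":1},{"slide":[0,0,-2],"roll":0,"grip":1}]'
```

```text
time: 14.42
tool_pos: [0.5274, 0.1078, 0.1102]
ee_rot: [-1.571, 0.0, -0.156]
wrist_force: [0.4, 2.3, -2.2]
width: 0.0001
time: 14.67
tool_pos: [0.5272, 0.1069, 0.1101]
ee_rot: [-1.568, 0.0, -0.156]
wrist_force: [0.6, 5.6, -5.2]
width: 0.0003
```

```bash
python3 -m creep '[{"slide":[0,0,-1],"roll":0,"grip":1},{"slide":[0,0,-2],"roll":0,"grip":1},{"slide":[0,0,-2],"roll":0,"grip":1}]'
python3 -m creep '[{"slide":[0,0,-1],"roll":0,"grip":1},{"slide":[0,0,-2],"roll":0,"grip":1},{"slide":[0,0,-2],"roll":0,"grip":1}]'
```

```text
time: 14.92
tool_pos: [0.5273, 0.1068, 0.1101]
ee_rot: [-1.565, -0.0, -0.155]
wrist_force: [2.1, 9.7, -5.3]
width: 0.0005
time: 15.17
tool_pos: [0.5273, 0.1067, 0.1102]
ee_rot: [-1.561, -0.001, -0.154]
wrist_force: [4.0, 13.8, -6.7]
width: 0.0006
```

The force rises with no further travel, so the catch is at its stop. Back off, rise, look.

```bash
python3 -m creep '[{"slide":[0,0,6],"roll":0,"grip":1},{"slide":[0,0,20],"roll":0,"grip":1},{"slide":[0,-30,25],"roll":0,"grip":1},{"slide":[0,-65,25],"roll":0,"grip":1},{"slide":[0,-100,25],"roll":0,"grip":1},{"slide":[0,-125,25],"roll":0,"grip":0.45},{"slide":[30,-125,55],"roll":0,"grip":0.45},{"slide":[60,-125,85],"roll":0,"grip":0.45},{"slide":[60,-125,85],"roll":0,"grip":0.45},{"slide":[60,-125,85],"roll":0,"grip":0.45}]'
python3 - <<'E'
from h import *
print(robot.get_obs()["tool_pos"])
for n,(y,x) in {"scene":(220,260),"top":(150,190)}.items():
    im=snapshot(n);cv2.imwrite(f"pics/{n}9.png",cv2.resize(im[y:y+120,x:x+140,::-1],None,fx=5,fy=5,interpolation=cv2.INTER_CUBIC))
im=snapshot("wrist");cv2.imwrite("pics/w9.png",im[:,:,::-1])
E
```

```text
time: 16.0
tool_pos: [0.5999, 0.1761, 0.2329]
ee_rot: [-1.575, 0.004, -0.156]
wrist_force: [-0.6, 0.2, -0.2]
width: 0.0301
[0.59990439 0.17612856 0.23291237]
```

View pics/scene9.png

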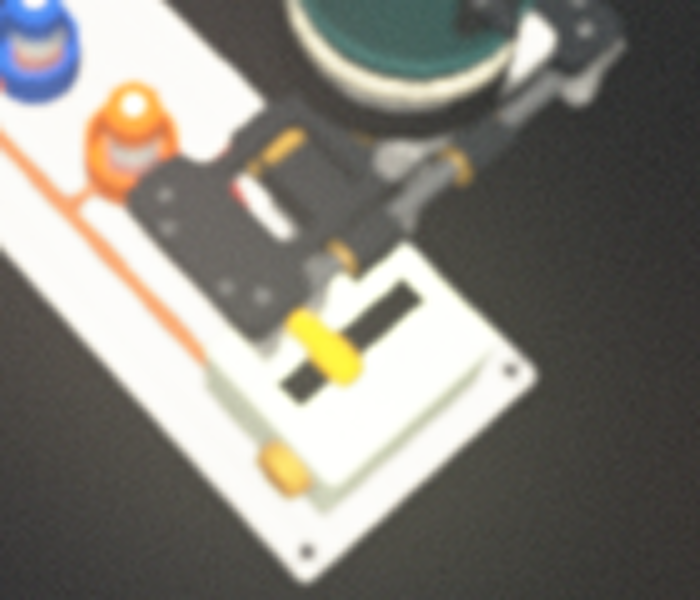

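View pics/top9.png

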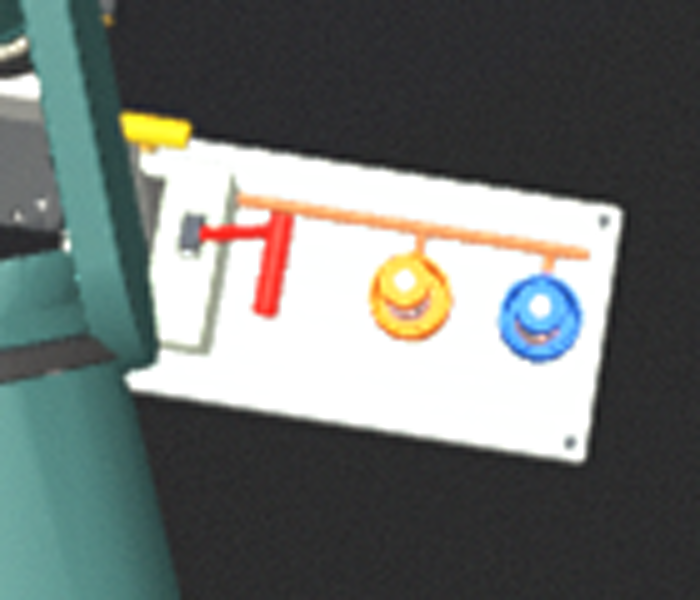

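View pics/w9.png

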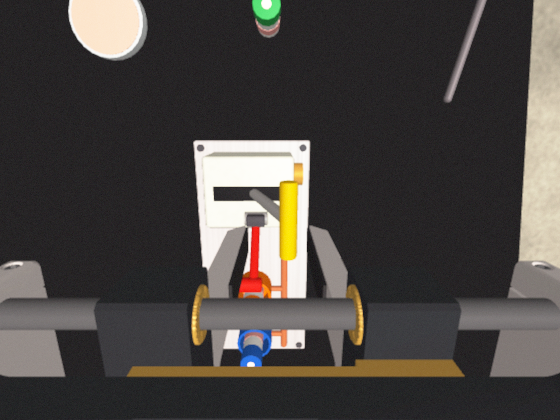

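```bash
python3 - <<'E'
from h import *
ct=camera_info("top");cw=camera_info("wrist");p=np.load("st.npy")
def L(X):
    c,s=np.cos(p[2]),np.sin(p[2]);d=X[:2]-p[:2];return np.round([c*d[0]+s*d[1],-s*d[0]+c*d[1],X[2]],4)
print("peg",L(atz(ct,190+272/5-.4,150+267/5-.4,.135)))
for v in(183,259):print("bar",L(atz(cw,288.5,v,.176)))
print("tcp",L(robot.get_obs()["tool_pos"]))
E
```

```text
peg [-0.0124  0.0221  0.135 ]
bar [0.0432 0.1438 0.176 ]
bar [0.0438 0.0746 0.176 ]
tcp [0.0348 0.1184 0.2362]
```

Catch: peg at local y 22 mm, matching fully off (expected 23). Bar at local x 44, y 75–144 mm. Descend astride the bar, left of the shaft, and grip.

```bash
python3 -m creep '[{"slide":[10,0,12],"roll":0,"grip":0.45},{"slide":[10,20,12],"roll":0,"grip":0.45},{"slide":[10,45,12],"roll":0,"grip":0.45},{"slide":[10,65,12],"roll":0,"grip":0.45},{"slide":[10,78,12],"roll":0,"grip":0.45},{"slide":[10,82,12],"roll":0,"grip":0.45},{"slide":[10,82,12],"roll":0,"grip":0.45},{"slide":[10,82,12],"roll":0,"grip":0.45}]'
python3 - <<'E'
from h import *
im=snapshot("wrist");cv2.imwrite("pics/w10.png",im[:,:,::-1])
E
```

```text
time: 16.82
tool_pos: [0.6112, 0.1863, 0.1552]
ee_rot: [-1.57, -0.002, -0.157]
wrist_force: [-0.3, -0.6, 0.2]
width: 0.0514
```

View pics/w10.png

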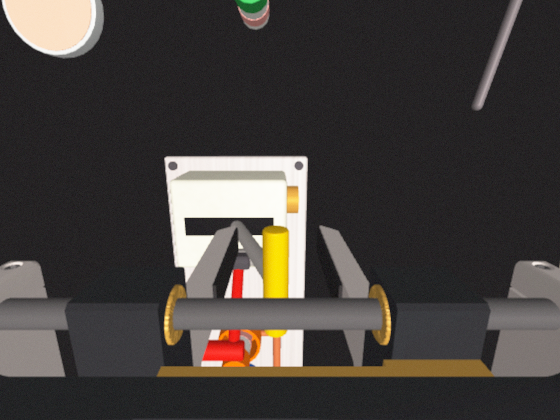

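The bar (276,280) is between the fingers, shaft to the right side. Grip and check.

```bash
python3 -m creep '[{"slide":[0,2,0],"roll":0,"grip":1},{"slide":[0,2,0],"roll":0,"grip":1},{"slide":[0,2,0],"roll":0,"grip":1},{"slide":[0,2,0],"roll":0,"grip":1},{"slide":[0,2,0],"roll":0,"grip":1},{"slide":[0,2,0],"roll":0,"grip":1}]'
```

```text
time: 17.37
tool_pos: [0.6103, 0.1867, 0.1514]
ee_rot: [-1.571, 0.001, -0.156]
wrist_force: [-1.4, 0.4, 4.8]
width: 0.0153
```

```bash
python3 -m creep '[{"slide":[-6,-2,0],"roll":0,"grip":1},{"slide":[-12,-4,0],"roll":0,"grip":1},{"slide":[-19,-5.5,0],"roll":0,"grip":1},{"slide":[-25,-6.5,0],"roll":0,"grip":1},{"slide":[-32,-7.5,0],"roll":0,"grip":1},{"slide":[-38,-8,0],"roll":0,"grip":1},{"slide":[-45,-8,0],"roll":0,"grip":1},{"slide":[-51,-8,0],"roll":0,"grip":1},{"slide":[-51,-8,0],"roll":0,"grip":1}]'
```

```text
time: 18.12
tool_pos: [0.5616, 0.1945, 0.1622]
ee_rot: [-1.57, -0.007, -0.157]
wrist_force: [4.6, -1.7, 4.9]
width: 0.0155
```

```bash
python3 -m creep '[{"slide":[-6,0.5,0],"roll":0,"grip":1},{"slide":[-13,1.5,0],"roll":0,"grip":1},{"slide":[-19,2.5,0],"roll":0,"grip":1},{"slide":[-26,4,0],"roll":0,"grip":1},{"slide":[-32,6,0],"roll":0,"grip":1},{"slide":[-38,8,0],"roll":0,"grip":1},{"slide":[-44,10,0],"roll":0,"grip":1},{"slide":[-48,12,0],"roll":0,"grip":1},{"slide":[-48,12,0],"roll":0,"grip":1}]'
python3 -m creep '[{"slide":[-1,0.5,0],"roll":0,"grip":1},{"slide":[-2,1,0],"roll":0,"grip":1},{"slide":[-2,1,0],"roll":0,"grip":1}]'
python3 -m creep '[{"slide":[-1,0.5,0],"roll":0,"grip":1},{"slide":[-2,1,0],"roll":0,"grip":1},{"slide":[-2,1,0],"roll":0,"grip":1}]'
```

```text
time: 18.87
tool_pos: [0.5148, 0.2022, 0.1506]
ee_rot: [-1.569, -0.007, -0.156]
wrist_force: [3.1, -0.5, 5.9]
width: 0.0153
time: 19.12
tool_pos: [0.5137, 0.2024, 0.1501]
ee_rot: [-1.569, -0.009, -0.157]
wrist_force: [4.9, -1.2, 6.6]
width: 0.015
time: 19.37
tool_pos: [0.5118, 0.2027, 0.1491]
ee_rot: [-1.569, -0.009, -0.157]
wrist_force: [4.7, -1.0, 6.8]
width: 0.0152
```

```bash
python3 -m creep '[{"slide":[-1,0.5,0],"roll":0,"grip":1},{"slide":[-2,1,0],"roll":0,"grip":1},{"slide":[-2,1,0],"roll":0,"grip":1}]'
python3 -m creep '[{"slide":[-1,0.5,0],"roll":0,"grip":1},{"slide":[-2,1,0],"roll":0,"grip":1},{"slide":[-2,1,0],"roll":0,"grip":1}]'
```

```text
time: 19.62
tool_pos: [0.5101, 0.203, 0.1482]
ee_rot: [-1.568, -0.01, -0.157]
wrist_force: [6.4, -1.4, 6.9]
width: 0.0151
time: 19.87
tool_pos: [0.51, 0.203, 0.1481]
ee_rot: [-1.568, -0.014, -0.157]
wrist_force: [8.7, -3.1, 7.8]
width: 0.0156
```

It has stopped moving and the force is climbing, so this is the front stop. I'll add a little preload and look.

```bash
python3 -m creep '[{"slide":[-1,0,0],"roll":0,"grip":1},{"slide":[-2,0,0],"roll":0,"grip":1},{"slide":[-2,0,0],"roll":0,"grip":1},{"slide":[-2,0,0],"roll":0,"grip":1},{"slide":[-2,0,0],"roll":0,"grip":1}]'
python3 - <<'E'
from h import *
for n,(y,x) in {"scene":(200,250),"top":(150,190)}.items():
    im=snapshot(n);cv2.imwrite(f"pics/{n}11.png",cv2.resize(im[y:y+140,x:x+150,::-1],None,fx=4,fy=4,interpolation=cv2.INTER_CUBIC))
im=snapshot("wrist");cv2.imwrite("pics/w11.png",im[:,:,::-1])
p=np.load("st.npy");c=camera_info("wrist");X=robot.get_obs()["tool_pos"];cc,s=np.cos(p[2]),np.sin(p[2]);d=X[:2]-p[:2]
print(X,cc*d[0]+s*d[1])
E
```

```text
time: 20.28
tool_pos: [0.5098, 0.203, 0.148]
ee_rot: [-1.568, -0.018, -0.158]
wrist_force: [12.7, -1.6, 4.9]
width: 0.0151
[0.50979476 0.20303598 0.14800572] -0.05717822373566256
```

View pics/scene11.png

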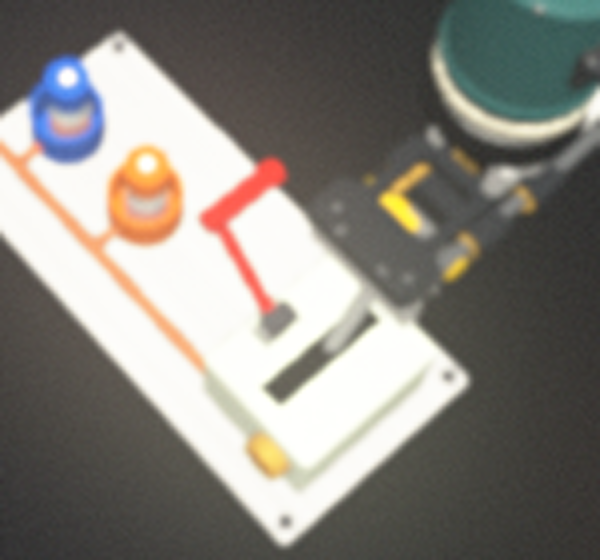

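View pics/top11.png

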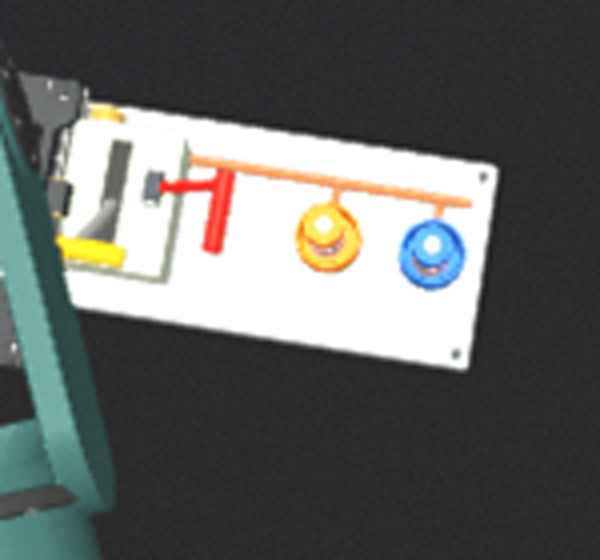

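View pics/w11.png

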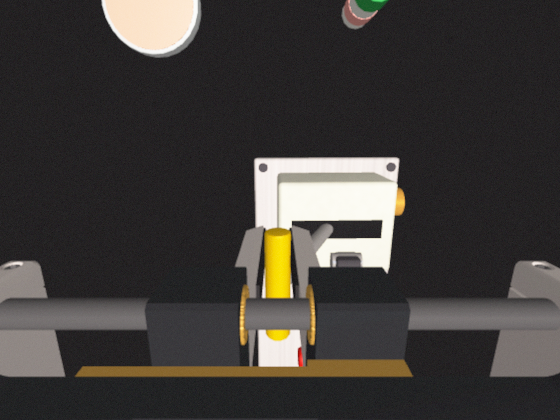

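The lever is held forward: the bar at (276,280) is in the grip and its x of -57 mm matches the front stop. The catch is fully over and both tubes are upright in their cups. Handing in.

```bash
python3 -c "
from bench import ticket;print(ticket.close_job())"
```

```text
the job is handed in; nothing more can be done
None
```

The job is done as asked and in the order asked, and I handed it in at about 20 s on the robot's clock, well under the 72 s limit.

- **Tubes:** I lowered the blue and then the orange tube onto the floor of its matching cup. I let go only once I felt a 4–5 N push back from the floor. Both show upright in the last scene and top pictures.
- **Catch:** I pushed it right over to its stop. The force then rose to about 14 N with no more movement, and the peg measured 22 mm in station y against about 23 mm expected for fully off.
- **Lever:** I gripped the bar to the left of its shaft and pulled it to the front stop. It measured -57 mm in station x against -56.5 mm expected. The fingers are still closed on it, with about 13 N at the wrist.
- **Left alone:** I did not go near the green tube, the dish or the tip box, though I did not measure their positions again at the end.

No check failed. The two cameras differed by about 1–3 mm, which was well inside the clearances.

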